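# Spray and close the casting mould

## Task

Give the mould its release spray: push the black cap of the pump sprayer fully down and let it spring back up. Then fit the loose mould half (the larger grey plate with two holes and a wooden rib) onto the dowels of the half bolted to the bench, either way round, press it down against its springs until the two faces meet with no gap, and finish while still holding it pressed closed. Leave everything else on the bench where it is.

Things in the scene. Friction and masses are not known exactly. Their poses are not given: they have to be found in the camera images.
- mold_lower: Lower mould half, fixed to the bench: grey block 130 (its x) x 70 (its y) x 30 mm high, with a shallow cavity in the middle, on a 150 x 90 x 10 mm steel foot plate. Two upright steel dowels, 12 mm diameter, stand on its top face on its x axis, 48 mm either side of the centre; 20 mm tall, the last 7 mm tapering to 5 mm. Origin: centre of the underside, on the bench; z up
- parting (a point): centre of the lower half's parting face, 40 mm above the bench; axes as those of mold_lower
- ejector (a joint): four 8 mm brass ejector pins, moving together on springs, 6 mm proud of the parting face; 0 = up, grows in m as pushed down, 0.006 = level with the face (stop at 0.012). About 7 N starts them down, 12 N holds them level; the upper half's weight (about 2.6 N) does not move them, so unpressed it rests with a 6 mm gap
- mold_upper: Upper mould half, loose, flat on the bench, right way up: grey plate 130 (its x) x 70 (its y) x 22 mm thick, about 0.26 kg, with two through holes of 14.5 mm diameter on its x axis, 48 mm either side of the centre. On top in the middle a wooden grip rib. Origin: centre of the underside; z up. Closed on the lower half its origin meets point parting; fits either way round
- rib (a point): centre of the upper half's wooden grip rib, 42 mm above the plate's underside; the rib is 56 mm long (along mold_upper x), 26 mm wide (along y) and rises from 22 to 62 mm above the underside
- sprayer: White pump sprayer bottle, 62 mm across, standing in a dark cup 88 mm across screwed to the bench, so it does not move; about 140 mm high with its cap. Spout points along its x, to the mould. Origin: centre of the underside, on the bench
- cap_top (a point): centre of the top of the sprayer's black cap (a disc 32 mm in diameter, 16 mm high); 140 mm above the bench when up, moves with the cap
- cap (a joint): travel of the sprayer's sprung cap, in m: 0 = up, 0.008 = fully down; 3 N starts it, about 7 N holds it fully down; springs back by itself
- blank: bystander: a smaller grey block, 85 x 50 x 20 mm, no holes, with a 40 x 20 x 12 mm wooden rib on top; origin at the centre of its underside. It is not part of this mould
- resin_jar: bystander: upright amber glass jar, 68 mm across, 85 mm high; origin at the centre of its underside
- tape_roll: bystander: roll of brown tape lying flat, 100 mm across, 24 mm high; origin at the centre of its underside
- brush: bystander: small brush lying on the bench
- screwdriver: bystander: screwdriver lying on the bench
- sanding_block: bystander: cork sanding block, 110 x 60 x 32 mm; origin at the centre of its underside
- cup: bystander: white plastic cup, 76 mm across, 85 mm high; origin at the centre of its underside
- tin: bystander: plain steel tin, 90 mm across, 60 mm high; origin at the centre of its underside
Things that resemble listed ones, but are neither listed nor needed, are in the scene too. What is shaped like the mold_upper but red is not meant.

How it is judged (in metres and radians):
On the way, in this order (a step that is already met when the one before it is completed fails the run):
1. the sprayer's cap is pushed fully down (value of joint cap above 0.006 m), for 0.1 s.
2. the cap has sprung back up (value of joint cap below 0.002 m), for 0.1 s.
3. the upper half is on the dowels of the lower half (z of mold_upper in the frame of parting between -0.004 and 0.01 m and horizontal distance between mold_upper and parting below 0.0035 m and angle between the x axis of mold_upper and the x axis of parting, either way round below 0.06 rad and angle between mold_upper's own z axis and vertical below 0.06 rad), for 0.1 s.
At the end, for the whole second after the job is handed in: The robot holds the upper half pressed on the dowels: gap to the parting face under 2 mm (the ejector pins pushed down), centres within 3.5 mm and edges parallel within 0.06 rad, level within 0.06 rad, still, in the robot's grip or under its push (contact over 2 N); the sprayer's cap is up (z of mold_upper in the frame of parting between -0.004 and 0.002 m and horizontal distance between mold_upper and parting below 0.0035 m and angle between the x axis of mold_upper and the x axis of parting, either way round below 0.06 rad and angle between mold_upper's own z axis and vertical below 0.06 rad and value of joint ejector above 0.0035 m and value of joint cap below 0.002 m and linear speed of mold_upper below 0.02 m/s and contact force between any of the fingers, the arm and mold_upper above 2 N); the arm keeps its last pose, push and grip.
It fails at once if a bystander is moved by more than 30 mm (distance of any of blank, resin_jar, tape_roll, brush, screwdriver, sanding_block, cup, tin from where it was at the start of the episode above 0.03 m).
It also fails if it takes over 54 s, if anything falls off the work surface, if the arm or the gripper's body presses on something with over 40 N, if the wrist force passes 120 N, or if a joint passes its speed limit or range.

## Robot

A 6-joint arm with a two-finger parallel gripper is mounted at the origin on the work surface. World frame = base frame: x ahead of the robot, y to its left, z up, the work surface at z = 0. Lengths are in mm, angles in rad, forces in N, time in s.
With the tool pointing down it reaches from about 350 to 975 mm from the base axis. Payload 7.1 kg.
Tool frame: the origin (TCP) lies at the very end of the fingers, on their centre line; the grasp point (between the pads) lies 19 mm behind it; z points along the fingers, y is the direction in which the jaws open and shut (so a half turn about z gives the same grasp; the last joint's range is limited). The gripper opens to 88 mm and grips with 3 to 60 N. Pads are 20 mm wide; open, the fingers measure 115 mm over their backs; the gripper's body (75 mm by 178 mm) begins 61 mm behind the grasp point.
Start: joints at [-1.302, 0.423, 1.63, -0, 1.089, -0.019], TCP at [177.42, -599.272, 192.775] pointing down, gripper open.
Joint ranges: [-3, 3], [-0.9, 2.11], [0.09, 2.58], [-1.31, 4.45], [0.11, 2.69], [-2.54, 2.54]. Speed limits (rad/s): [2.39, 2.39, 3.01, 3.14, 3.14, 3.14].

## Interface

Orientations are given as a rotation vector (axis times angle).
In Python, from workcell import readout, imaging, close_job gives the robot as it stands.
- The arm moves only by the tool carry_out, never from a script. Its argument "rows" is a list of rows, each a list of 3 entries, a list of its own where there are three numbers: the shift along the tool's x, y, z in m, then the turn, a rotation vector about the tool's x, y, z in rad, then the closure, from 0 (fully open) to 1 (shut). In form: [[[dx, dy, dz], [wx, wy, wz], hand], ...]. A call has 1 to 12 rows; each row shifts and turns the commanded pose from where the row before left it, along the tool's axes as they then stand; what a row does not reach is not made up. A row lasts 1/12 s, in which the tool goes at most 41.7 mm and 7.16 degrees, less where a joint would pass 70% of its speed; a pose out of reach is approached as far as the arm can. A call with a gripper value outside its range is refused whole. The fingers move at their own pace and stop on an object; the grip force is fixed at half the most. Time passes only in rows, so rows that do not move let the fingers close. It gives the time, the measured TCP pose, the force and the opening at its end, in the units of the state.
- readout.get_obs(): the state, without advancing time (a new reading comes with each control period).
- imaging.get_image(name): name is "scene" or "top" or "wrist"; returns the picture (420x560x3 uint8, red, green, blue); there is no depth.
- imaging.camera_params(name): a dict with "fx", "fy", "cx", "cy" (pixels), "rvec" (rotation vector, rad) and "tvec" (3), from world to camera coordinates, as OpenCV has them; the wrist camera has in their place "T_tool_cam" (4x4, takes a point from camera to tool coordinates, whose origin is the TCP and whose axes are the flange's). Camera axes: x right, y down, z forward; pixel columns grow to the right and rows downward; lengths in mm; the calibration is good to about 2 mm. The wrist camera is an equidistant fisheye: a pixel r from the principal point sees the ray r / f radians off the axis. A picture is of the moment at which its call begins: read the wrist's pose just before it. camera_params takes no time and is no camera call.
- close_job(): hands the job in, once; it reports no verdict.
The state is a dict: "t": time; "qpos": joint angles; "qvel": joint speeds; "joint_torque": joint torques, N m; "ee_pos": TCP position; "orientation": TCP orientation; "ft_force": force on the tool from outside, world axes, zero at the start; "moment": the same for the moment, N m; "width": finger opening in mm.
Only numpy, scipy, OpenCV 4.12 (cv2) and the standard library are available. Lean on these libraries where they do the work, as an engineer would, in place of code of your own. Each camera call takes 0.05 s, during which the arm holds its last target.

## Working session

There is one attempt and no reset: what is moved stays moved. The work goes in short steps, Python scripts to look and compute and a tool call to move; the robot and the scene stay as the last step left them, time stands still between calls to the robot, and variables do not carry over. Pictures are saved under pics/ and viewed, and the job is handed in when it is done.

Besides the shell and the picture viewer there is one more tool, called as name(argument=value, ...) on one line, values as JSON. carry_out: Moves the arm, as the interface text tells. Its arguments: {"type":"object","properties":{"rows":{"type":"array","items":{"type":"array"}}},"required":["rows"]}

```bash
mkdir -p pics
cat > h.py <<'E'
import numpy as np,cv2
from scipy.spatial.transform import Rotation as R
from workcell import readout,imaging
def snap(n,f):
    o=readout.get_obs(); im=imaging.get_image(n); cv2.imwrite(f'pics/{f}.png',im[:,:,::-1]); return o,im
def ray(n,u,v,o=None):
    p=imaging.camera_params(n)
    if n=='wrist':
        x=(u-p['cx'])/p['fx'];y=(v-p['cy'])/p['fy'];r=np.hypot(x,y)
        d=np.array([np.sin(r)*x/r,np.sin(r)*y/r,np.cos(r)]) if r>0 else np.array([0,0,1.])
        T=np.array(p['T_tool_cam']);Rt=R.from_rotvec(o['orientation']).as_matrix()
        return Rt@T[:3,3]+np.array(o['ee_pos']),Rt@T[:3,:3]@d
    M=R.from_rotvec(p['rvec']).as_matrix()
    return -M.T@np.array(p['tvec']),M.T@np.array([(u-p['cx'])/p['fx'],(v-p['cy'])/p['fy'],1])
def onz(n,u,v,z,o=None):
    c,d=ray(n,u,v,o); return c+d*(z-c[2])/d[2]
def proj(n,P,o=None):
    p=imaging.camera_params(n);P=np.array(P,float)
    if n=='wrist':
        T=np.array(p['T_tool_cam']);Rt=R.from_rotvec(o['orientation']).as_matrix()
        q=T[:3,:3].T@(Rt.T@(P-np.array(o['ee_pos']))-T[:3,3]);a=np.arctan2(np.hypot(q[0],q[1]),q[2]);h=np.hypot(q[0],q[1])
        return p['cx']+p['fx']*a*q[0]/h,p['cy']+p['fy']*a*q[1]/h
    q=R.from_rotvec(p['rvec']).as_matrix()@P+np.array(p['tvec'])
    return p['cx']+p['fx']*q[0]/q[2],p['cy']+p['fy']*q[1]/q[2]
E
python3 - <<'E'
from h import *
for n in ('scene','top','wrist'):
    o,_=snap(n,n+'0'); print(n,imaging.camera_params(n))
print(readout.get_obs())
E
```

```text
scene {'fx': 413.45572855861417, 'fy': 413.45572855861417, 'cx': 273.51269499653137, 'cy': 208.65710270247806, 'rvec': array([ 1.52944593,  1.72304035, -0.92147872]), 'tvec': array([  62.16405595, -195.80432769, 1512.37745608])}
top {'fx': 468.030920622216, 'fy': 468.030920622216, 'cx': 284.17535269571886, 'cy': 206.70309189350314, 'rvec': array([ 2.13652242, -2.17290658,  0.12732076]), 'tvec': array([  11.99174912,  537.34692458, 1306.53813918])}
wrist {'fx': 325.19226210127806, 'fy': 325.19226210127806, 'cx': 277.7018728233951, 'cy': 212.00680211769506, 'T_tool_cam': array([[-1.44780046e-03, -9.57870005e-01, -2.87198465e-01,
         7.80463293e+01],
       [ 9.99998439e-01, -1.67783527e-03,  5.54842383e-04,
        -1.61829500e-01],
       [-1.01333859e-03, -2.87197213e-01,  9.57870938e-01,
        -1.92967049e+02],
       [ 0.00000000e+00,  0.00000000e+00,  0.00000000e+00,
         1.00000000e+00]])}
{'t': 0.15, 'qpos': array([-1.30196797e+00,  4.23673253e-01,  1.63048653e+00, -1.23137534e-05,
        1.08861098e+00, -1.89881064e-02]), 'qvel': array([-0.00086905, -0.0010954 , -0.00088   ,  0.00128009, -0.00180786,
        0.00012787]), 'joint_torque': array([ 1.67239225e-03, -5.44983530e+01, -2.73917770e+01,  6.45150268e-02,
        2.04808766e-02, -6.60383125e-05]), 'ee_pos': array([ 177.31794008, -598.83899995,  192.18630116]), 'orientation': array([-3.10796143e+00, -4.50383628e-01,  2.47478375e-04]), 'ft_force': array([-0.55151879,  0.4368365 ,  0.79521413]), 'moment': array([-0.03252255,  0.06586454,  0.01373212]), 'width': 87.777570416576}
```

View pics/scene0.png

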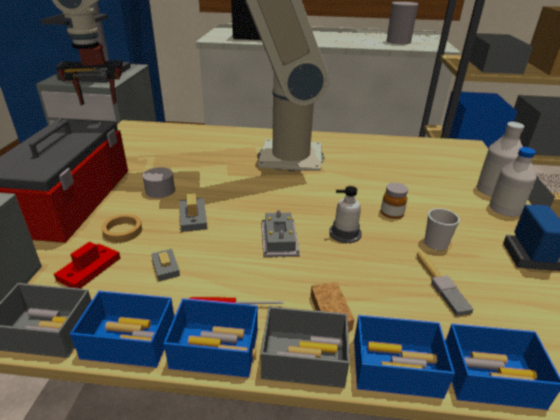

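View pics/top0.png

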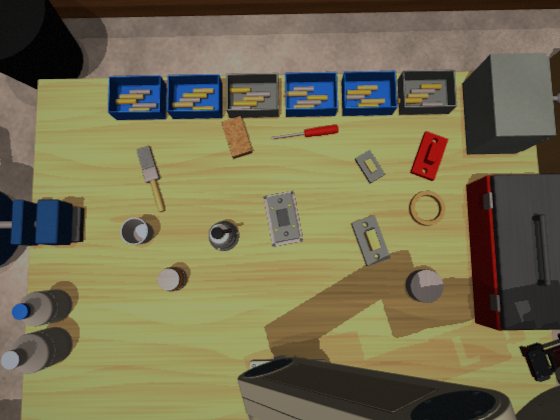

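View pics/wrist0.png

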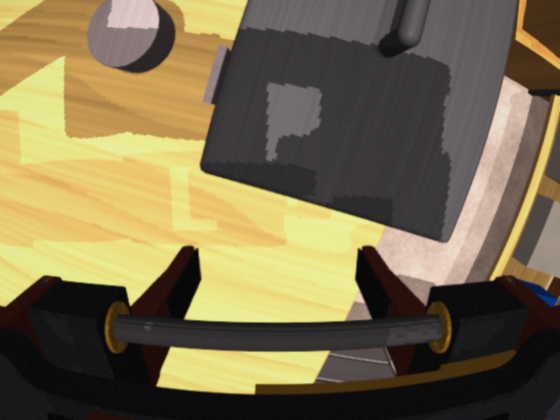

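The top view shows the lower mould at about (283,218), the loose plate at about (371,240) and the sprayer at about (223,233). The start pose is next to the toolbox on the right. I'll zoom in.

Run:
```python
from h import *
im=cv2.imread('pics/top0.png')
a=im[180:280,200:400]; cv2.imwrite('pics/topz.png',cv2.resize(a,None,fx=4,fy=4,interpolation=cv2.INTER_CUBIC))
im=cv2.imread('pics/scene0.png')
a=im[170:270,165:365]; cv2.imwrite('pics/scz.png',cv2.resize(a,None,fx=4,fy=4,interpolation=cv2.INTER_CUBIC))
```

```text
(no output)
```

View pics/topz.png

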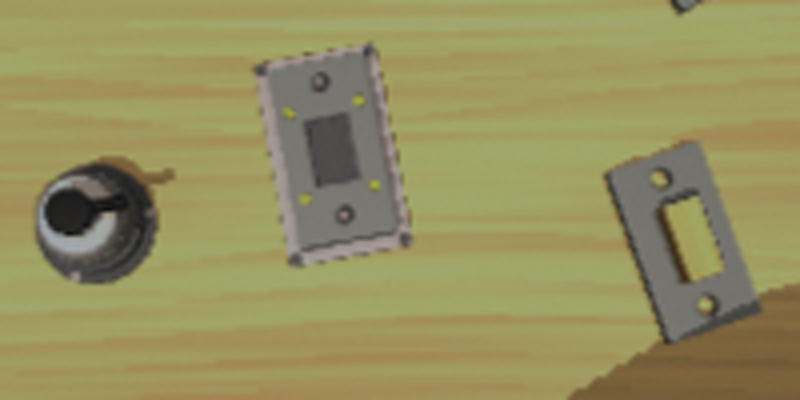

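View pics/scz.png

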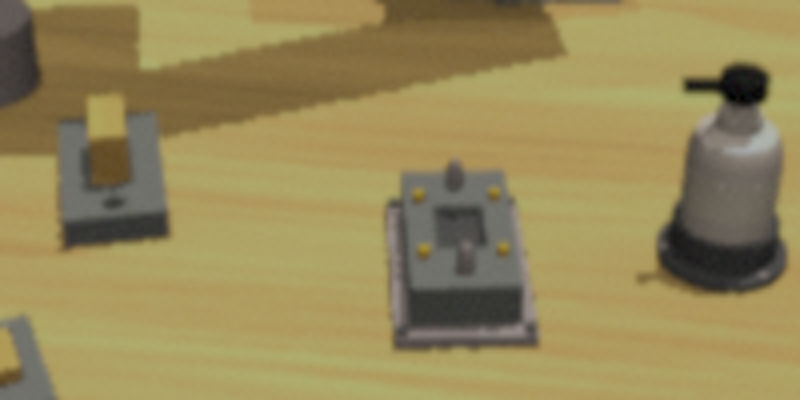

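Run:
```python
from h import *
f=lambda n,u,v,z:onz(n,(200 if n=='top' else 165)+(u+.5)/4-.5,(180 if n=='top' else 170)+(v+.5)/4-.5,z)
np.set_printoptions(precision=1,suppress=True)
print('cap top',f('top',71,211,140),'scene',f('scene',743,78,140))
P=[f('top',*q,46) for q in((288,113),(358,101),(374,185),(305,199))];print('lower',np.mean(P,0),P)
P=[f('scene',*q,46) for q in((419,194),(494,193),(503,248),(424,249))];print('lower sc',np.mean(P,0))
d=[f('top',319,80,58),f('top',345,213,58)];v=d[0]-d[1];print('dow',d,np.mean(d,0),np.degrees(np.arctan2(v[1],v[0])),np.linalg.norm(v))
d=[f('top',661,179,20),f('top',706,305,20)];v=d[0]-d[1];print('up',d,np.mean(d,0),np.degrees(np.arctan2(v[1],v[0])),np.linalg.norm(v))
P=[f('top',*q,22) for q in((606,175),(697,140),(760,308),(669,343))];print('up corners',np.mean(P,0),P)
```

```text
cap top [459.5 178.4 140. ] scene [467.2 179.7 140. ]
lower [506.7   8.3  46. ] [array([533.2,  38.5,  46. ]), array([540.9, -11.3,  46. ]), array([481. , -21.5,  46. ]), array([471.9,  27.3,  46. ])]
lower sc [510.7   8.9  46. ]
dow [array([554.7,  16. ,  58. ]), array([460.7,  -0.7,  58. ])] [507.7   7.6  58. ] 10.084110081131167 95.44454586877698
up [array([ 483.9, -228.1,   20. ]), array([ 393.4, -256.8,   20. ])] [ 438.7 -242.4   20. ] 17.54363247518059 94.97515153451336
up corners [ 439.1 -241.7   22. ] [array([ 487.3, -188.5,   22. ]), array([ 511.4, -254.7,   22. ]), array([ 390.6, -294.6,   22. ]), array([ 367. , -229.1,   22. ])]
```

```bash
cat >> h.py <<'E'
def plan(x,y,z,yaw=None):
    o=readout.get_obs();Rt=R.from_rotvec(o['orientation']).as_matrix()
    d=Rt.T@(np.array([x,y,z])-o['ee_pos']);cy=np.degrees(np.arctan2(Rt[1,0],Rt[0,0]))
    print('t',o['t'],'pos',np.round(o['ee_pos'],1),'yaw',round(cy,2),'tilt',np.round(Rt[:,2],4),'toolshift mm',np.round(d,1),'dist',round(np.linalg.norm(d),1),'F',np.round(o['ft_force'],1),'w',round(o['width'],1))
    if yaw is not None: print('wz (rad)',np.round(-np.radians(yaw-cy),4),'rows',abs(yaw-cy)/7.16)
E
python3 -c "
from h import *
plan(440,-242,260,18.3)"
```

```text
t 0.15 pos [ 177.3 -598.8  192.2] yaw 16.49 tilt [-3.0e-04  1.1e-03 -1.0e+00] toolshift mm [ 353.2 -267.7  -67.5] dist 448.3 F [-0.6  0.4  0.8] w 87.8
wz (rad) -0.0316 rows 0.25265421672728255
```

carry_out(rows=[[[0, 0, -0.034], [0, 0, -0.03], 0], [[0, 0, -0.034], [0, 0, 0], 0], [[0.02, -0.015, 0], [0, 0, 0], 0], [[0.03, -0.023, 0], [0, 0, 0], 0], [[0.03, -0.023, 0], [0, 0, 0], 0], [[0.03, -0.023, 0], [0, 0, 0], 0], [[0.03, -0.023, 0], [0, 0, 0], 0], [[0.03, -0.023, 0], [0, 0, 0], 0], [[0.03, -0.023, 0], [0, 0, 0], 0], [[0.03, -0.023, 0], [0, 0, 0], 0], [[0.03, -0.023, 0], [0, 0, 0], 0], [[0.03, -0.023, 0], [0, 0, 0], 0]])

```text
t: 1.15
ee_pos: [384.1, -296.0, 260.7]
orientation: [-3.102, -0.497, 0.0]
ft_force: [0.6, -0.4, 0.4]
width: 87.6
```

carry_out(rows=[[[0.03, -0.023, 0], [0, 0, 0], 0], [[0.02, -0.015, 0], [0, 0, 0], 0], [[0.014, -0.01, 0], [0, 0, 0], 0], [[0, 0, 0], [0, 0, 0], 0], [[0, 0, 0], [0, 0, 0], 0]])

```text
t: 1.57
ee_pos: [429.4, -231.6, 260.6]
orientation: [-3.101, -0.501, 0.001]
ft_force: [-0.0, 0.5, 0.7]
width: 88.1
```

```bash
python3 -c "
from h import *
o,_=snap('wrist','w1');print(o)
plan(440,-242,260,18.3)"
```

```text
{'t': 1.5667, 'qpos': array([-5.18834058e-01,  1.38430218e-01,  1.85591654e+00, -2.65053994e-04,
        1.14767537e+00,  7.32024483e-01]), 'qvel': array([-0.03444607, -0.00056935,  0.00282588, -0.00426515, -0.00058508,
       -0.00634506]), 'joint_torque': array([  1.21002652, -37.72720098, -28.71681333,   0.1700594 ,
        -0.04873081,   0.12291238]), 'ee_pos': array([ 429.4256258 , -231.59944315,  260.62380829]), 'orientation': array([-3.10137368e+00, -5.00572271e-01,  7.63390247e-04]), 'ft_force': array([-0.00884739,  0.52820857,  0.72519365]), 'moment': array([-0.02834702, -0.00767187, -0.0298938 ]), 'width': 88.06318145977288}
t 1.6167 pos [ 429.  -232.3  260.6] yaw 18.26 tilt [-5.e-04 -1.e-04 -1.e+00] toolshift mm [ 7.4 12.7  0.6] dist 14.7 F [-0.5 -0.2 -0.2] w 88.0
wz (rad) -0.0007 rows 0.005621633643137375
```

View pics/w1.png

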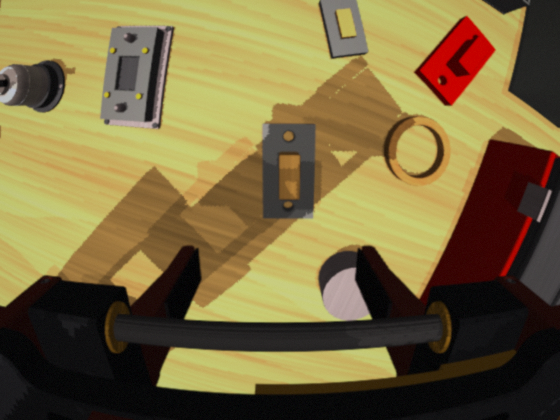

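```bash
cat > m1.py <<'E'
from h import *
import sys
im=cv2.imread('pics/w1.png')
a=im[110:230,220:360]; cv2.imwrite('pics/w1a.png',cv2.resize(a,None,fx=5,fy=5,interpolation=cv2.INTER_CUBIC))
a=im[10:140,0:190]; cv2.imwrite('pics/w1b.png',cv2.resize(a,None,fx=4,fy=4,interpolation=cv2.INTER_CUBIC))
E
python3 m1.py
```

```text
(no output)
```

View pics/w1a.png

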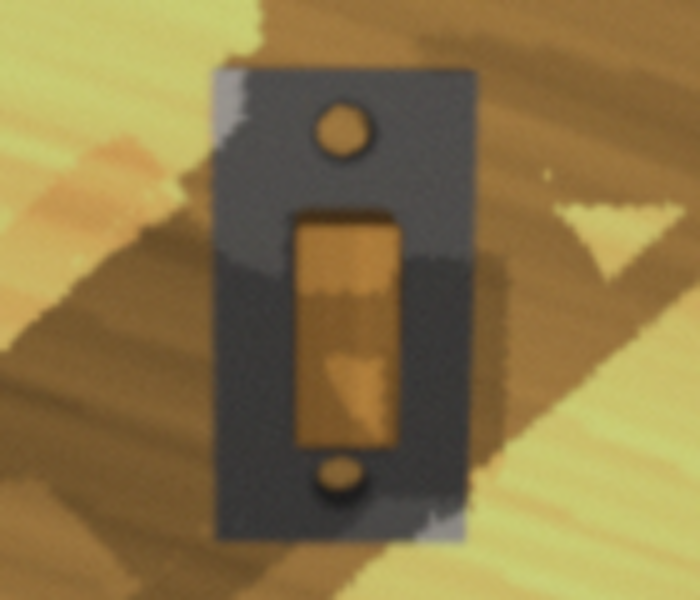

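View pics/w1b.png

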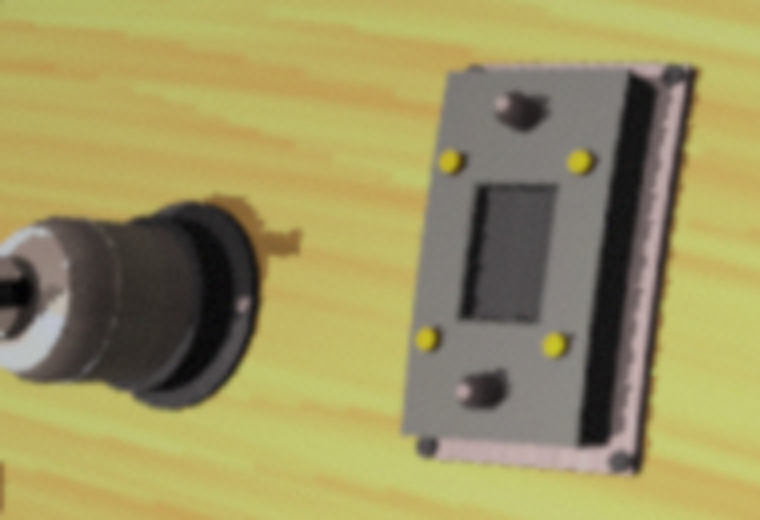

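Run:
```python
from h import *
np.set_printoptions(precision=1,suppress=True)
o={'ee_pos':np.array([429.4256258,-231.59944315,260.62380829]),'orientation':np.array([-3.10137368,-0.500572271,7.63390247e-04])}
def show(n,x0,y0,s,z,pts):
    P=np.array([onz('wrist',x0+(u+.5)/s-.5,y0+(v+.5)/s-.5,z,o) for u,v in pts])
    print(n,P.mean(0),'ax',[round(np.degrees(np.arctan2(*(P[i]-P[j])[[1,0]])),2) for i,j in((0,-1),(1,-2)) if len(P)>2],[round(np.linalg.norm(P[i]-P[i-1]),1) for i in range(len(P))])
    if len(P)==2: v=P[0]-P[1];print('  ',P,np.degrees(np.arctan2(v[1],v[0])),)
show('plate',220,110,5,22,[(214,70),(475,70),(466,540),(217,540)])
show('rib top',220,110,5,62,[(294,222),(400,222),(398,446),(296,446)])
show('pins',0,10,4,46,[(451,161),(579,162),(554,345),(426,339)])
show('lower',0,10,4,40,[(450,72),(636,70),(582,445),(402,435)])
show('dowel',0,10,4,59,[(508,106),(466,391)])
```

```text
plate [ 438.8 -243.7   22. ] ax [np.float64(18.07), np.float64(18.48)] [np.float64(129.2), np.float64(68.7), np.float64(129.7), np.float64(69.6)]
rib top [ 439.1 -243.    62. ] ax [np.float64(18.79), np.float64(18.58)] [np.float64(55.9), np.float64(25.6), np.float64(56.0), np.float64(25.4)]
pins [507.2   7.   46. ] ax [np.float64(9.08), np.float64(9.73)] [np.float64(62.1), np.float64(49.2), np.float64(61.8), np.float64(49.9)]
lower [507.5   6.   40. ] ax [np.float64(9.53), np.float64(9.37)] [np.float64(129.5), np.float64(71.7), np.float64(128.2), np.float64(71.4)]
dowel [507.1   6.3  59. ] ax [] [np.float64(95.3), np.float64(95.3)]
   [[554.2  13.6  59. ]
 [460.   -1.1  59. ]] 8.848500171134821
```

The plate is at about (439,-243) with yaw 18.4°, and the lower half at about (507,7) with yaw 9.5°. Next I'll go to the sprayer.

```bash
python3 -c "
from h import *
plan(462,179,200)"
```

```text
t 1.6167 pos [ 429.  -232.3  260.6] yaw 18.26 tilt [-5.e-04 -1.e-04 -1.e+00] toolshift mm [ 160.2 -380.2   60.6] dist 417.0 F [-0.5 -0.2 -0.2] w 88.0
```

carry_out(rows=[[[0.007, -0.016, 0], [0, 0, 0], 1], [[0.015, -0.035, 0], [0, 0, 0], 1], [[0.015, -0.035, 0], [0, 0, 0], 1], [[0.015, -0.035, 0], [0, 0, 0], 1], [[0.015, -0.035, 0], [0, 0, 0], 1], [[0.015, -0.035, 0], [0, 0, 0], 1], [[0.015, -0.035, 0], [0, 0, 0], 1], [[0.015, -0.035, 0], [0, 0, 0], 1], [[0.015, -0.035, 0], [0, 0, 0], 1], [[0.015, -0.035, 0], [0, 0, 0], 1], [[0.012, -0.03, 0], [0, 0, 0], 1], [[0.006, -0.019, 0], [0, 0, 0], 1]])

```text
t: 2.62
ee_pos: [463.1, 180.3, 260.8]
orientation: [-3.102, -0.497, -0.001]
ft_force: [0.2, -0.4, 0.3]
width: 11.4
```

carry_out(rows=[[[0, 0, 0.03], [0, 0, 0], 1], [[0, 0, 0.03], [0, 0, 0], 1], [[0, 0, 0], [0, 0, 0], 1], [[0, 0, 0], [0, 0, 0], 1]])

```text
t: 2.95
ee_pos: [461.8, 177.4, 199.9]
orientation: [3.101, 0.495, -0.006]
ft_force: [0.1, 0.0, 0.1]
width: 0.3
```

```bash
python3 -c "
from h import *
o,_=snap('wrist','w2');print(o['ee_pos'],o['orientation'])
snap('scene','s2')
plan(462,179,200)"
```

```text
[461.77508756 177.39243792 199.89451715] [ 3.10148466  0.49483892 -0.00584078]
t 3.05 pos [463.7 178.2 202.1] yaw 18.13 tilt [ 1.4e-03  4.0e-04 -1.0e+00] toolshift mm [-1.4 -1.3  2.1] dist 2.8 F [0.8 0.3 1.3] w 0.4
```

View pics/w2.png

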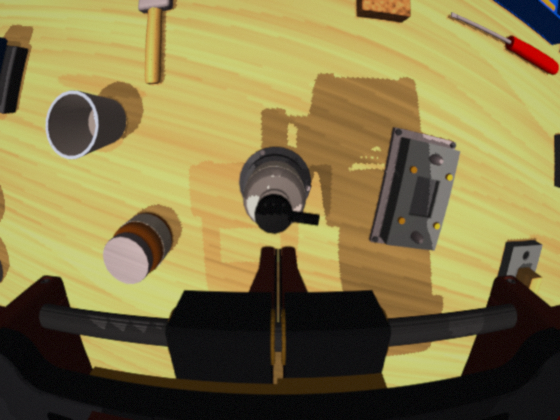

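View pics/s2.png

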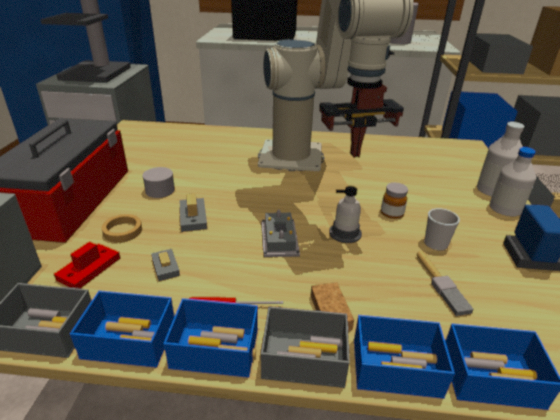

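Run:
```python
from h import *
im=cv2.imread('pics/w2.png')
m=(im[170:245,230:300].max(2)<45).astype('u1');m=cv2.morphologyEx(m,cv2.MORPH_OPEN,np.ones((5,5)))
n,l,s,c=cv2.connectedComponentsWithStats(m);print(s,c+[230,170])
o={'ee_pos':np.array([462.2,177.5,200.2]),'orientation':np.array([3.10148466,0.49483892,-0.00584078])}
print(onz('wrist',272,211,140,o),proj('wrist',[462,179,140],o))
cv2.imwrite('pics/w2a.png',cv2.resize(im[140:260,220:340],None,fx=5,fy=5,interpolation=cv2.INTER_CUBIC))
```

```text
[[   0    0   70   75 4079]
 [  26   25   44   37 1171]] [[261.49227752 205.20887472]
 [274.97694278 213.23911187]]
[463.38770034 182.78310679 140.        ] (np.float64(275.9049066840712), np.float64(213.92885966651812))
```

View pics/w2a.png

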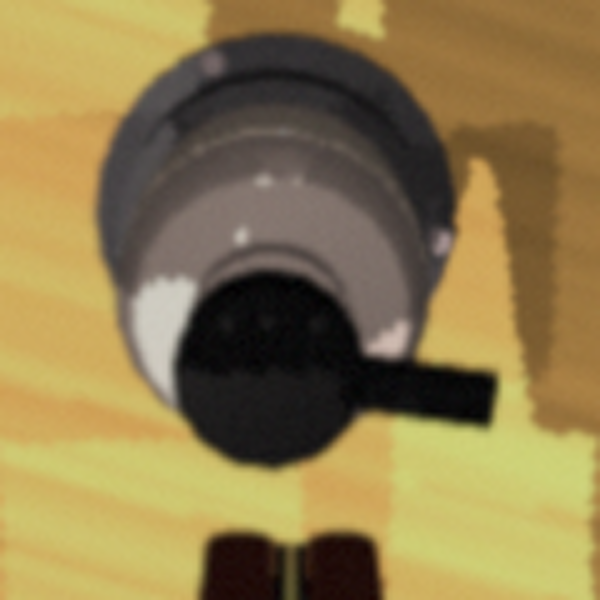

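carry_out(rows=[[[0, -0.003, 0.02], [0, 0, 0], 1], [[0, 0, 0.025], [0, 0, 0], 1], [[0, 0, 0.01], [0, 0, 0], 1], [[0, 0, 0.003], [0, 0, 0], 1], [[0, 0, 0.003], [0, 0, 0], 1], [[0, 0, 0.003], [0, 0, 0], 1], [[0, 0, 0.001], [0, 0, 0], 1], [[0, 0, 0], [0, 0, 0], 1]])

```text
t: 3.72
ee_pos: [462.1, 181.7, 136.4]
orientation: [-3.102, -0.497, -0.002]
ft_force: [-0.9, -0.4, -0.3]
width: 0.5
```

carry_out(rows=[[[0, 0, 0.001], [0, 0, 0], 1], [[0, 0, 0.001], [0, 0, 0], 1], [[0, 0, 0.001], [0, 0, 0], 1], [[0, 0, 0], [0, 0, 0], 1]])

```text
t: 4.05
ee_pos: [461.6, 181.6, 132.7]
orientation: [3.102, 0.497, -0.0]
ft_force: [-0.2, 1.2, 0.3]
width: 0.3
```

```bash
python3 -c "
from h import *
o,_=snap('wrist','w3');print(o['ee_pos'],o['ft_force'])
_,a=snap('scene','s3');cv2.imwrite('pics/s3a.png',cv2.resize(a[120:250,310:420,::-1],None,fx=5,fy=4,interpolation=cv2.INTER_CUBIC))
"
```

```text
[461.55609173 181.62787169 132.70697995] [-0.24652761  1.20664033  0.34997151]
```

View pics/s3a.png

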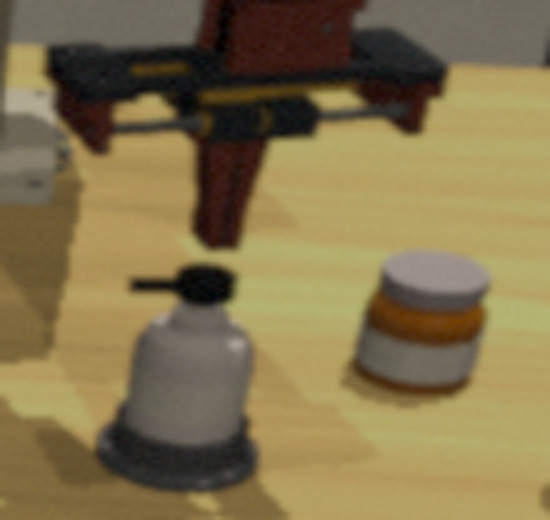

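View pics/w3.png

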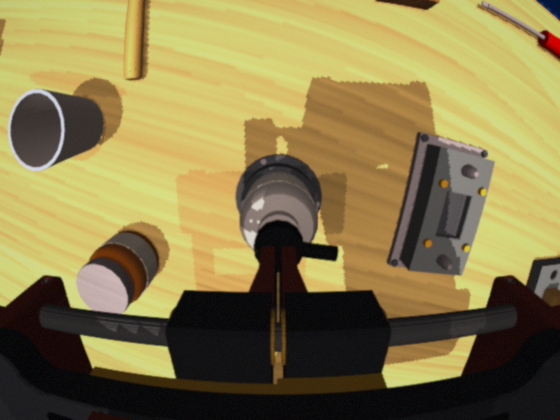

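```bash
python3 -c "
from h import *
for P in ([461.6,181.6,132.7],[463,178,201],[461.6,181.6,140]): print(proj('scene',P))
o=readout.get_obs()
print(o['ee_pos'],proj('wrist',o['ee_pos'],o),proj('wrist',o['ee_pos']+[0,0,20],o))
# scene camera centre
print(ray('scene',0,0)[0])
"
```

```text
(np.float64(350.70775751458973), np.float64(190.5823119593979))
(np.float64(352.54908129495203), np.float64(166.42671117549455))
(np.float64(351.0504228491716), np.float64(188.06598390776992))
[461.61402933 181.65203063 132.77324627] (np.float64(277.8654826830461), np.float64(242.25918914576596)) (np.float64(277.9160511469243), np.float64(255.1170911856843))
[1375.90649585   78.87791338  655.85735013]
```

```bash
python3 -c "
from h import *
o={'ee_pos':np.zeros(3),'orientation':np.zeros(3)+1e-9}
for x in (-10,0,10):
  for d in (0,-5,-10,-15,-20,-25,-30): print(x,d,np.round(proj('wrist',[x,0,d],o),1))
p=imaging.camera_params('scene');print(p['rvec'])
for d in (0,10,20,25,30,35): print(d,proj('scene',[461.6,181.6,132.7+d]),proj('scene',[463,178,201+d]))
"
python3 -c "
import cv2
a=cv2.imread('pics/w0.png' if 0 else 'pics/w3.png')[190:310,210:340]
cv2.imwrite('pics/w3a.png',cv2.resize(a,None,fx=5,fy=5,interpolation=cv2.INTER_CUBIC))"
```

```text
-10 0 [277.9 256.5]
-10 -5 [277.9 259.7]
-10 -10 [277.9 263.1]
-10 -15 [277.9 266.7]
-10 -20 [277.9 270.4]
-10 -25 [278.  274.3]
-10 -30 [278.  278.4]
0 0 [277.9 242.3]
0 -5 [277.9 245.3]
0 -10 [277.9 248.4]
0 -15 [277.9 251.7]
0 -20 [277.9 255.1]
0 -25 [277.9 258.7]
0 -30 [277.9 262.5]
10 0 [277.8 227.5]
10 -5 [277.9 230.2]
10 -10 [277.9 233.1]
10 -15 [277.9 236. ]
10 -20 [277.9 239.2]
10 -25 [277.9 242.4]
10 -30 [277.9 245.9]
[ 1.52944593  1.72304035 -0.92147872]
0 (np.float64(350.70775751458973), np.float64(190.5823119593979)) (np.float64(352.54908129495203), np.float64(166.42671117549455))
10 (np.float64(351.17782765566267), np.float64(187.13039966235175)) (np.float64(353.04710270913495), np.float64(162.71156869430007))
20 (np.float64(351.65286102323773), np.float64(183.64204041601278)) (np.float64(353.5505839520275), np.float64(158.95569695729128))
25 (np.float64(351.89226354641244), np.float64(181.88401232300447)) (np.float64(353.8044001440009), np.float64(157.0622777380344))
30 (np.float64(352.132936640695), np.float64(180.11665392022215)) (np.float64(354.059615302979), np.float64(155.158422498155))
35 (np.float64(352.3748904478723), np.float64(178.33989073248563)) (np.float64(354.3162410270227), np.float64(153.2440447183834))
```

View pics/w3a.png

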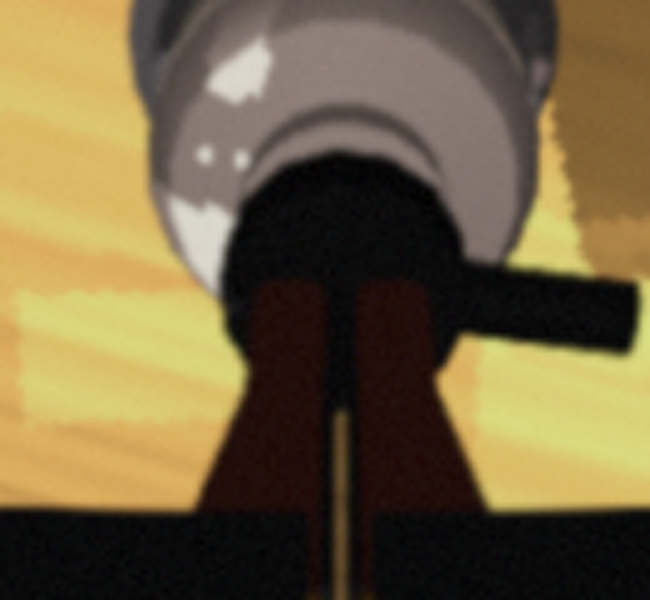

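In the wrist and scene views the visible fingertips sit about 25 to 30 mm above the reported TCP, and there is no contact force yet. I'll creep down and go by the force.

carry_out(rows=[[[0, 0, 0.003], [0, 0, 0], 1], [[0, 0, 0.003], [0, 0, 0], 1], [[0, 0, 0.003], [0, 0, 0], 1], [[0, 0, 0.003], [0, 0, 0], 1], [[0, 0, 0], [0, 0, 0], 1]])

```text
t: 4.57
ee_pos: [461.2, 181.5, 120.0]
orientation: [3.102, 0.497, -0.002]
ft_force: [1.0, 0.2, -0.4]
width: 0.6
```

carry_out(rows=[[[0, 0, 0.002], [0, 0, 0], 1], [[0, 0, 0.002], [0, 0, 0], 1], [[0, 0, 0.002], [0, 0, 0], 1], [[0, 0, 0], [0, 0, 0], 1]])

```text
t: 4.9
ee_pos: [461.4, 181.5, 114.4]
orientation: [3.102, 0.497, -0.001]
ft_force: [-0.7, 0.4, -0.0]
width: 0.4
```

```bash
python3 -c "
from h import *
o,a=snap('wrist','w4');print(o['ee_pos'],o['ft_force'])
_,b=snap('scene','s4');b=b[120:250,310:420,::-1];a=a[190:310,210:340,::-1]
cv2.imwrite('pics/c4.png',np.hstack([cv2.resize(b,(400,480),interpolation=3),cv2.resize(a,(400,480),interpolation=3)]))
"
```

```text
[461.4003167  181.54282809 114.3977154 ] [-0.67793932  0.35141381 -0.02053921]
```

View pics/c4.png

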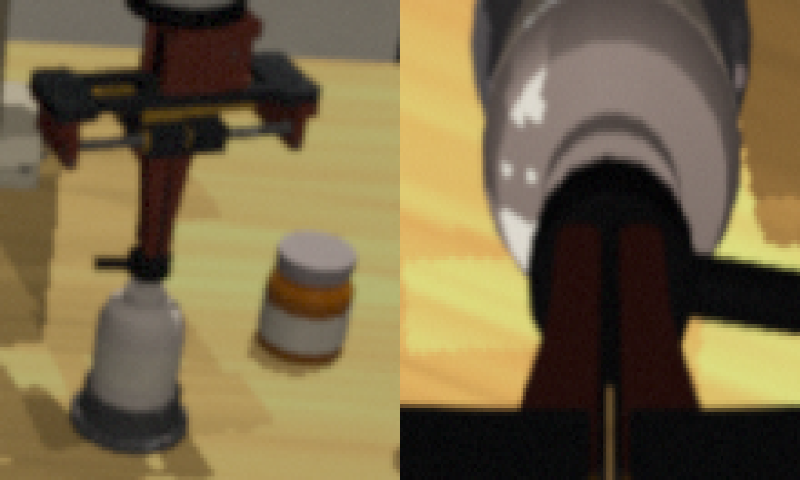

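carry_out(rows=[[[0, 0, 0.002], [0, 0, 0], 1], [[0, 0, 0.002], [0, 0, 0], 1], [[0, 0, 0], [0, 0, 0], 1]])

```text
t: 5.25
ee_pos: [461.7, 181.7, 110.6]
orientation: [-3.102, -0.497, -0.0]
ft_force: [-0.2, 0.9, 0.0]
width: 0.2
```

carry_out(rows=[[[0, 0, 0.002], [0, 0, 0], 1], [[0, 0, 0.001], [0, 0, 0], 1], [[0, 0, 0], [0, 0, 0], 1]])

```text
t: 5.5
ee_pos: [461.8, 181.7, 107.8]
orientation: [-3.102, -0.497, -0.0]
ft_force: [-0.3, 0.5, 3.2]
width: 0.3
```

carry_out(rows=[[[0, 0, 0.002], [0, 0, 0], 1], [[0, 0, 0.002], [0, 0, 0], 1], [[0, 0, 0.002], [0, 0, 0], 1], [[0, 0, 0], [0, 0, 0], 1]])

```text
t: 5.83
ee_pos: [461.9, 181.7, 102.4]
orientation: [-3.102, -0.497, -0.0]
ft_force: [-1.8, -0.7, 10.3]
width: 0.8
```

carry_out(rows=[[[0, 0, 0.001], [0, 0, 0], 1], [[0, 0, 0.0005], [0, 0, 0], 1], [[0, 0, 0], [0, 0, 0], 1], [[0, 0, 0], [0, 0, 0], 1]])

```text
t: 6.17
ee_pos: [461.9, 181.8, 102.2]
orientation: [-3.102, -0.497, -0.001]
ft_force: [-7.5, -3.1, 27.2]
width: 0.3
```

```bash
python3 -c "
from h import *
o,a=snap('wrist','w5');print(o['ee_pos'],o['ft_force'])
_,b=snap('scene','s5');b=b[120:250,310:420,::-1];a=a[190:310,210:340,::-1]
cv2.imwrite('pics/c5.png',np.hstack([cv2.resize(b,(400,480),interpolation=3),cv2.resize(a,(400,480),interpolation=3)]))
"
```

```text
[461.92921513 181.75156553 102.15985319] [-7.50855075 -3.10560601 27.16109355]
```

View pics/c5.png

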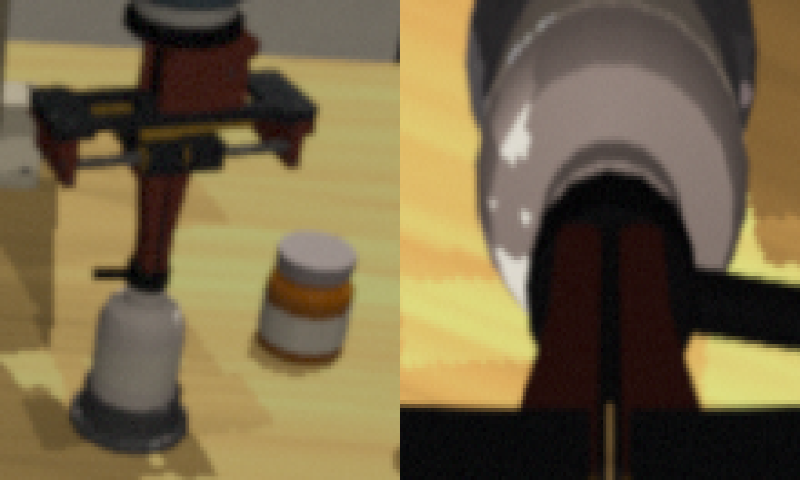

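The cap bottomed out at a reported z of 102.2 with 27 N. The real fingertips are therefore about 30 mm above the reported TCP, and I'll allow for that from here on. Now I'll lift.

carry_out(rows=[[[0, 0, -0.004], [0, 0, 0], 1], [[0, 0, -0.01], [0, 0, 0], 1], [[0, 0, -0.02], [0, 0, 0], 1], [[0, 0, -0.03], [0, 0, 0], 1], [[0, 0, -0.02], [0, 0, 0], 1], [[0, 0, 0], [0, 0, 0], 1]])

```text
t: 6.77
ee_pos: [464.0, 182.5, 188.1]
orientation: [-3.101, -0.497, -0.01]
ft_force: [1.0, -0.6, 0.5]
width: 0.5
```

```bash
python3 -c "
from h import *
_,b=snap('scene','s6');b=b[120:250,310:420,::-1]
cv2.imwrite('pics/c6.png',cv2.resize(b,(400,480),interpolation=3))
plan(439,-243,160,18.4)
"
```

```text
t 6.8167 pos [462.9 182.1 186.1] yaw 18.21 tilt [ 0.0039  0.0014 -1.    ] toolshift mm [-155.7  396.4   25.4] dist 426.6 F [-0.4 -0.8 -0.6] w 0.5
wz (rad) -0.0033 rows 0.02656055206936985
```

View pics/c6.png

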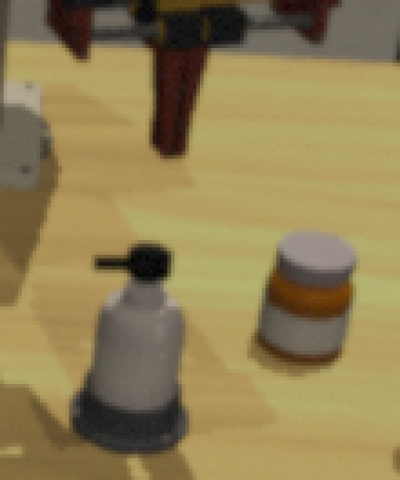

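carry_out(rows=[[[-0.007, 0.018, 0], [0, 0, 0], 1], [[-0.0135, 0.034, 0], [0, 0, 0], 0], [[-0.0135, 0.034, 0], [0, 0, 0], 0], [[-0.0135, 0.034, 0], [0, 0, 0], 0], [[-0.0135, 0.034, 0], [0, 0, 0], 0], [[-0.0135, 0.034, 0], [0, 0, 0], 0], [[-0.0135, 0.034, 0], [0, 0, 0], 0], [[-0.0135, 0.034, 0], [0, 0, 0], 0], [[-0.0135, 0.034, 0], [0, 0, 0], 0], [[-0.0135, 0.034, 0], [0, 0, 0], 0], [[-0.0135, 0.034, 0], [0, 0, 0], 0], [[-0.0135, 0.034, 0], [0, 0, 0], 0]])

```text
t: 7.82
ee_pos: [434.9, -240.6, 182.7]
orientation: [-3.1, -0.496, 0.003]
ft_force: [0.5, -0.1, 0.8]
width: 70.3
```

carry_out(rows=[[[0, 0.003, 0.015], [0, 0, 0], 0], [[0, 0, 0.01], [0, 0, 0], 0], [[0, 0, 0], [0, 0, 0], 0], [[0, 0, 0], [0, 0, 0], 0]])

```text
t: 8.15
ee_pos: [436.0, -240.6, 157.7]
orientation: [-3.099, -0.498, 0.005]
ft_force: [0.4, -0.1, -0.4]
width: 88.0
```

```bash
python3 -c "
from h import *
plan(439,-243,100,18.4)
o,_=snap('wrist','w7')
import pickle;pickle.dump(o,open('o7.pkl','wb'))
snap('scene','s7')
"
```

```text
t 8.15 pos [ 436.  -240.6  157.7] yaw 18.25 tilt [-0.0035  0.0023 -1.    ] toolshift mm [ 2.2  3.4 57.7] dist 57.8 F [ 0.4 -0.1 -0.4] w 88.0
wz (rad) -0.0027 rows 0.021508705698019513
```

View pics/w7.png

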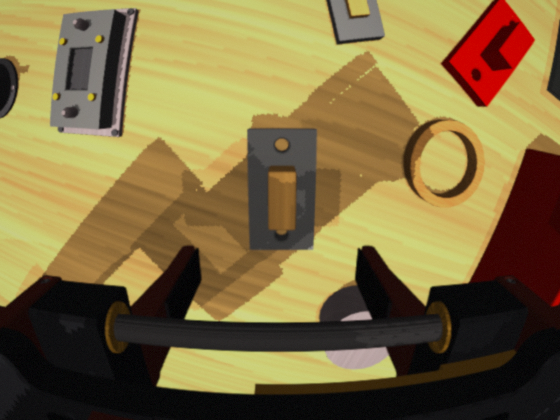

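View pics/s7.png

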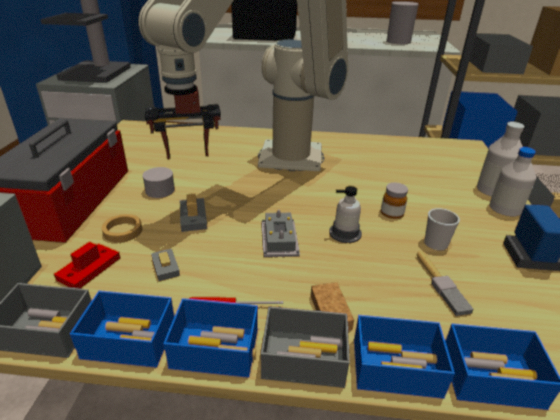

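Run:
```python
from h import *
import pickle
o=pickle.load(open('o7.pkl','rb'))
im=cv2.imread('pics/w7.png')
cv2.imwrite('pics/w7a.png',cv2.resize(im[115:260,215:345],None,fx=4,fy=4,interpolation=3))
np.set_printoptions(precision=1,suppress=True)
P=np.array([onz('wrist',u,v,22,o) for u,v in((249,128.5),(316,128.5),(314,248.5),(249,249))]);print(P.mean(0),[np.linalg.norm(P[i]-P[i-1]) for i in range(4)])
for i,j in((0,3),(1,2)):v=P[i]-P[j];print(np.degrees(np.arctan2(v[1],v[0])))
plan(439,-243,100,18.4)
```

```text
[ 439. -244.   22.] [np.float64(130.04262326347543), np.float64(67.21400748386286), np.float64(129.59562023208474), np.float64(71.59252876697842)]
16.914206008345165
18.84479777356096
t 8.25 pos [ 437.3 -241.   159.1] yaw 18.3 tilt [-0.  0. -1.] toolshift mm [ 1.1  2.5 59.1] dist 59.1 F [ 0.2  0.1 -0.3] w 87.7
wz (rad) -0.0018 rows 0.014298898018952731
```

View pics/w7a.png

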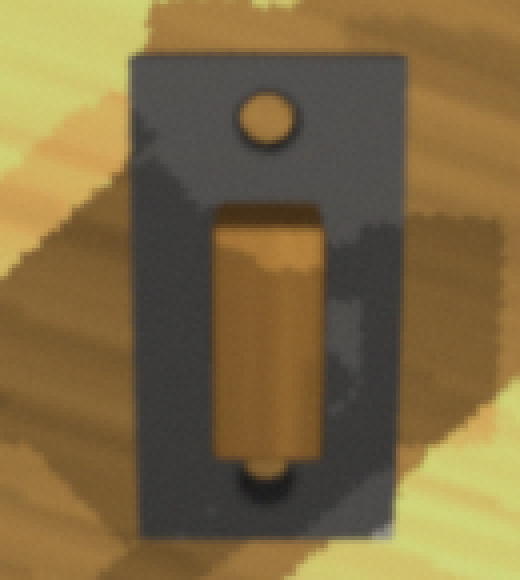

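carry_out(rows=[[[0.001, 0.003, 0.02], [0, 0, 0], 0], [[0, 0, 0.035], [0, 0, 0], 0], [[0, 0, 0.035], [0, 0, 0], 0], [[0, 0, 0.03], [0, 0, 0], 0], [[0, 0, 0.02], [0, 0, 0], 0], [[0, 0, 0.01], [0, 0, 0], 0], [[0, 0, 0.005], [0, 0, 0], 0], [[0, 0, 0], [0, 0, 0], 0]])

```text
t: 8.92
ee_pos: [439.5, -244.2, 4.2]
orientation: [-3.102, -0.499, 0.0]
ft_force: [-0.4, -0.7, -0.9]
width: 88.2
```

```bash
python3 -c "
from h import *
plan(439,-243.5,0,18.4)
o,_=snap('wrist','w8')
_,b=snap('scene','s8')
cv2.imwrite('pics/s8a.png',cv2.resize(b[130:250,130:260,::-1],None,fx=5,fy=5,interpolation=3))
"
```

```text
t 8.9167 pos [ 439.5 -244.2    4.2] yaw 18.26 tilt [-3.e-04  2.e-04 -1.e+00] toolshift mm [-0.2 -0.9  4.2] dist 4.3 F [-0.4 -0.7 -0.9] w 88.2
wz (rad) -0.0024 rows 0.01903090429338203
```

View pics/w8.png

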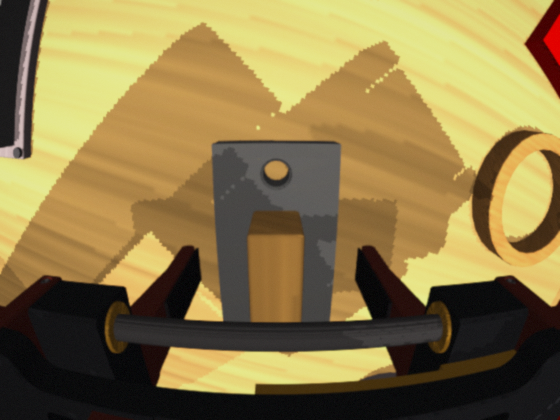

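View pics/s8a.png

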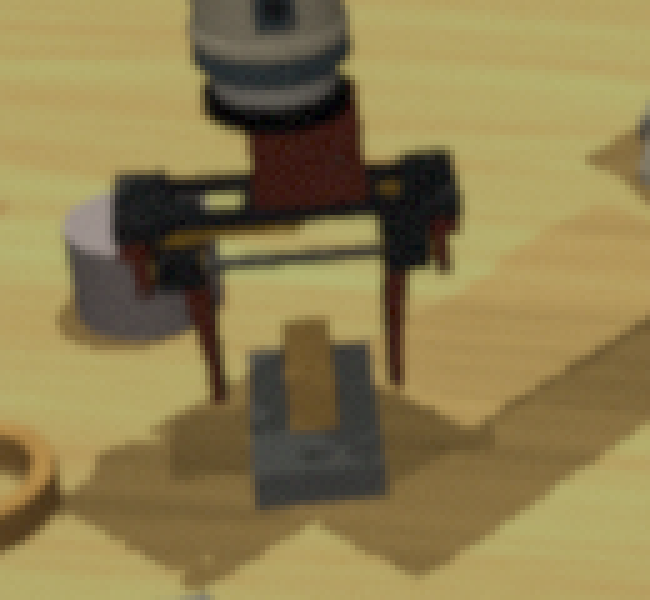

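carry_out(rows=[[[0, 0, 0.003], [0, 0, 0], 0], [[0, 0, 0.003], [0, 0, 0], 0], [[0, 0, 0], [0, 0, 0], 0.5], [[0, 0, 0], [0, 0, 0], 0.8], [[0, 0, 0], [0, 0, 0], 1], [[0, 0, 0], [0, 0, 0], 1], [[0, 0, 0], [0, 0, 0], 1], [[0, 0, 0], [0, 0, 0], 1], [[0, 0, 0], [0, 0, 0], 1], [[0, 0, 0], [0, 0, 0], 1], [[0, 0, 0], [0, 0, 0], 1], [[0, 0, 0], [0, 0, 0], 1]])

```text
t: 10.02
ee_pos: [439.1, -244.6, -1.8]
orientation: [-3.102, -0.497, 0.0]
ft_force: [-0.4, 0.1, -0.8]
width: 26.2
```

```bash
python3 -c "
from h import *
plan(439,-243.5,0,18.4)
_,b=snap('scene','s9')
o,_=snap('wrist','w9')
cv2.imwrite('pics/s9a.png',cv2.resize(b[130:250,130:260,::-1],None,fx=5,fy=5,interpolation=3))
"
```

```text
t 10.0167 pos [ 439.1 -244.6   -1.8] yaw 18.21 tilt [-3.e-04  3.e-04 -1.e+00] toolshift mm [ 0.2 -1.  -1.8] dist 2.1 F [-0.4  0.1 -0.8] w 26.2
wz (rad) -0.0034 rows 0.0268495200194641
```

View pics/s9a.png

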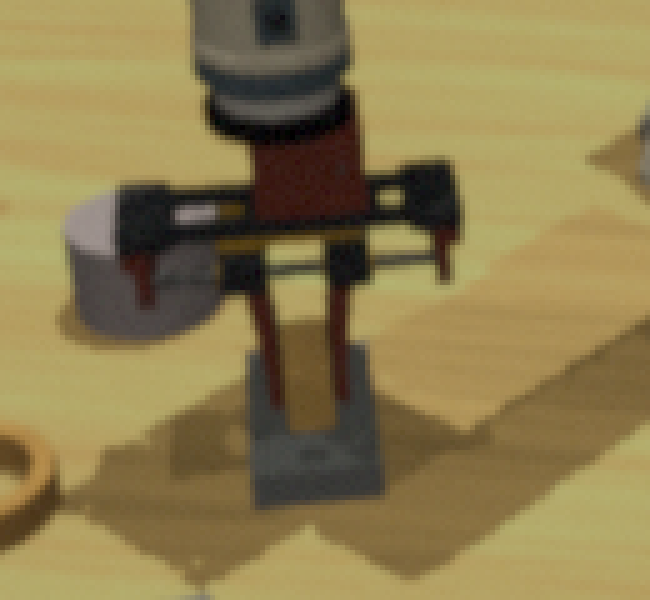

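View pics/w9.png

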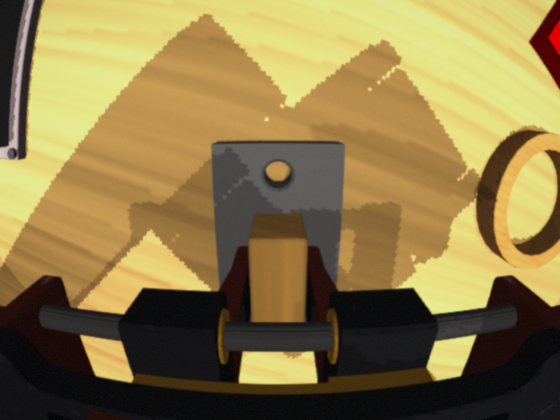

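The rib is gripped at 26.2 mm opening. I'll lift and carry it over.

carry_out(rows=[[[0, 0, -0.005], [0, 0, 0], 1], [[0, 0, -0.015], [0, 0, 0], 1], [[0, 0, -0.025], [0, 0, 0], 1], [[0, 0, -0.03], [0, 0, 0], 1], [[0, 0, -0.03], [0, 0, 0], 1], [[0, 0, -0.01], [0, 0, 0], 1], [[0, 0, 0], [0, 0, 0.076], 1], [[0, 0, 0], [0, 0, 0.076], 1], [[0, 0, 0], [0, 0, 0], 1]])

```text
t: 10.87
ee_pos: [439.0, -244.6, 113.0]
orientation: [3.131, 0.256, -0.0]
ft_force: [-0.0, 0.6, -2.7]
width: 25.7
```

```bash
python3 -c "
from h import *
plan(507.3,7,115,9.5)
"
```

```text
t 10.8667 pos [ 439.  -244.6  113. ] yaw 9.35 tilt [-0. -0. -1.] toolshift mm [ 108.3 -237.1   -2. ] dist 260.7 F [-0.   0.6 -2.7] w 25.7
wz (rad) -0.0027 rows 0.02160308102094565
```

carry_out(rows=[[[0.0045, -0.0099, 0], [0, 0, 0], 1], [[0.0099, -0.0217, 0], [0, 0, 0], 1], [[0.0099, -0.0217, 0], [0, 0, 0], 1], [[0.0099, -0.0217, 0], [0, 0, 0], 1], [[0.0099, -0.0217, 0], [0, 0, 0], 1], [[0.0099, -0.0217, 0], [0, 0, 0], 1], [[0.0099, -0.0217, 0], [0, 0, 0], 1], [[0.0099, -0.0217, 0], [0, 0, 0], 1], [[0.0099, -0.0217, 0], [0, 0, 0], 1], [[0.0099, -0.0217, 0], [0, 0, 0], 1], [[0.0099, -0.0217, 0], [0, 0, 0], 1], [[0.0048, -0.0102, 0], [0, 0, 0], 1]])

```text
t: 11.87
ee_pos: [506.9, 9.8, 112.6]
orientation: [-3.13, -0.266, 0.001]
ft_force: [0.4, -0.1, -2.3]
width: 25.9
```

carry_out(rows=[[[0, 0, 0], [0, 0, 0], 1], [[0, 0, 0], [0, 0, 0], 1], [[0, 0, 0], [0, 0, 0], 1]])

```text
t: 12.12
ee_pos: [506.3, 6.5, 112.9]
orientation: [3.131, 0.261, -0.002]
ft_force: [-1.0, -0.1, -2.7]
width: 26.0
```

```bash
python3 -c "
from h import *
plan(507.3,7,65,9.5)
o,a=snap('wrist','w10')
import pickle;pickle.dump(o,open('o10.pkl','wb'))
_,b=snap('scene','s10');_,c=snap('top','t10')
cv2.imwrite('pics/c10.png',np.hstack([cv2.resize(b[130:270,215:345,::-1],(390,420),interpolation=3),cv2.resize(c[160:290,220:350,::-1],(400,420),interpolation=3)]))
cv2.imwrite('pics/w10a.png',cv2.resize(a[100:260,180:380,::-1],None,fx=4,fy=3.75,interpolation=3))
"
```

```text
t 12.1167 pos [506.3   6.5 112.9] yaw 9.54 tilt [-1.e-03 -2.e-04 -1.e+00] toolshift mm [ 1.1 -0.3 47.9] dist 47.9 F [-1.  -0.1 -2.7] w 26.0
wz (rad) 0.0007 rows 0.005532272743498014
```

View pics/c10.png

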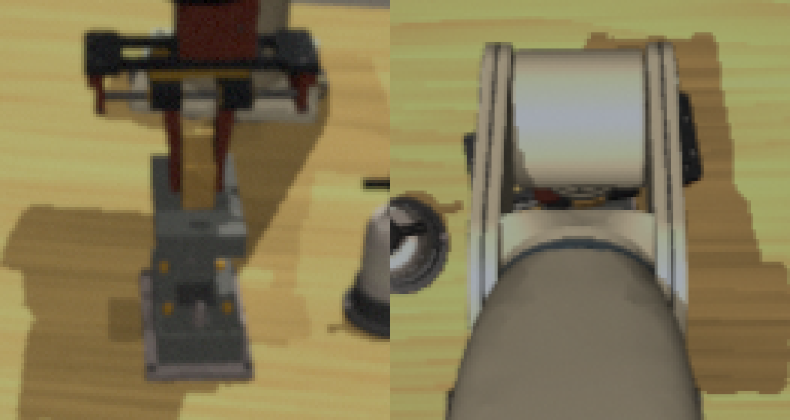

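View pics/w10.png

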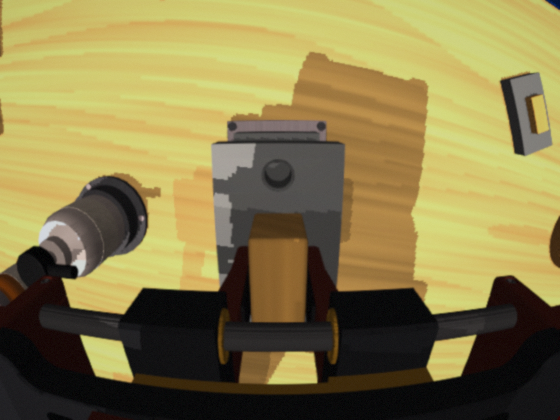

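View pics/w10a.png

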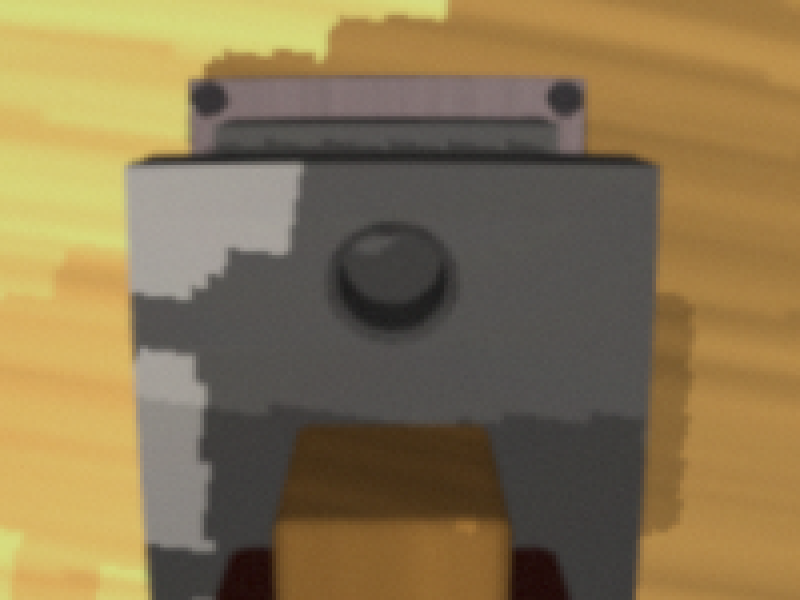

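Run:
```python
from h import *
import pickle
np.set_printoptions(precision=1,suppress=True)
o=pickle.load(open('o10.pkl','rb'))
f=lambda u,v,z:onz('wrist',180+(u+.5)/4-.5,100+(v+.5)/3.75-.5,z,o)
L=np.radians(9.5);ex=np.array([np.cos(L),np.sin(L)]);ey=np.array([-ex[1],ex[0]]);C=np.array([507.3,7])
zt=112.9+1.8+22
for n,p in {'plate':[(127,165,zt),(658,165,zt)],'foot':[(190,80,10),(584,80,10)],'low':[(217,120,40),(556,120,40)],'bolts':[(208,98,11),(566,98,11)]}.items():
    a,b=[f(*q)[:2] for q in p];m=(a+b)/2
    print(n,'len',np.linalg.norm(a-b),'mid in lower frame',(m-C)@ex,(m-C)@ey,'yaw',np.degrees(np.arctan2(*(a-b)[::-1]))-90)
h=f(393,280,zt)[:2];print('hole',(h-C)@ex,(h-C)@ey)
```

```text
plate len 69.67471869511228 mid in lower frame 63.76050086067662 -0.38261946817435627 yaw 9.452883531240559
foot len 89.08317437013613 mid in lower frame 74.14927659381866 0.7126859468273555 yaw 9.41209367313607
low len 69.00673328286288 mid in lower frame 65.5337654079957 0.7324082005244568 yaw 9.411499545810514
bolts len 80.69862552115062 mid in lower frame 69.67034647288361 0.7117176069500197 yaw 9.413494221743434
hole 47.03381152468679 -0.42727442059222076
```

carry_out(rows=[[[0.001, -0.0011, 0.01], [0, 0, 0], 1], [[0, 0, 0.015], [0, 0, 0], 1], [[0, 0, 0.013], [0, 0, 0], 1], [[0, 0, 0.008], [0, 0, 0], 1], [[0, 0, 0], [0, 0, 0], 1], [[0, 0, 0], [0, 0, 0], 1], [[0, 0, 0], [0, 0, 0], 1]])

```text
t: 12.85
ee_pos: [508.1, 8.1, 67.5]
orientation: [3.131, 0.26, 0.001]
ft_force: [-0.2, 0.1, -2.0]
width: 25.7
```

```bash
python3 -c "
from h import *
plan(507.3,7,65,9.5)
o,a=snap('wrist','w11')
import pickle;pickle.dump(o,open('o11.pkl','wb'))
_,b=snap('scene','s11')
cv2.imwrite('pics/s11a.png',cv2.resize(b[150:270,215:345,::-1],None,fx=5,fy=5,interpolation=3))
cv2.imwrite('pics/w11a.png',cv2.resize(a[100:260,180:380,::-1],None,fx=4,fy=3.75,interpolation=3))
"
```

```text
t 12.85 pos [508.1   8.1  67.5] yaw 9.48 tilt [ 5.e-04  0.e+00 -1.e+00] toolshift mm [-1.   1.   2.5] dist 2.9 F [-0.2  0.1 -2. ] w 25.7
wz (rad) -0.0003 rows 0.002440450737065874
```

View pics/w11a.png

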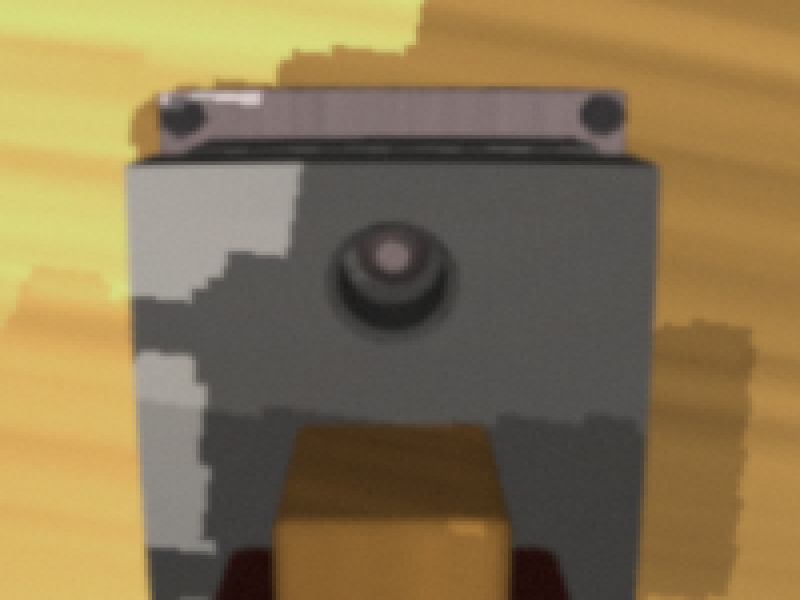

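View pics/s11a.png

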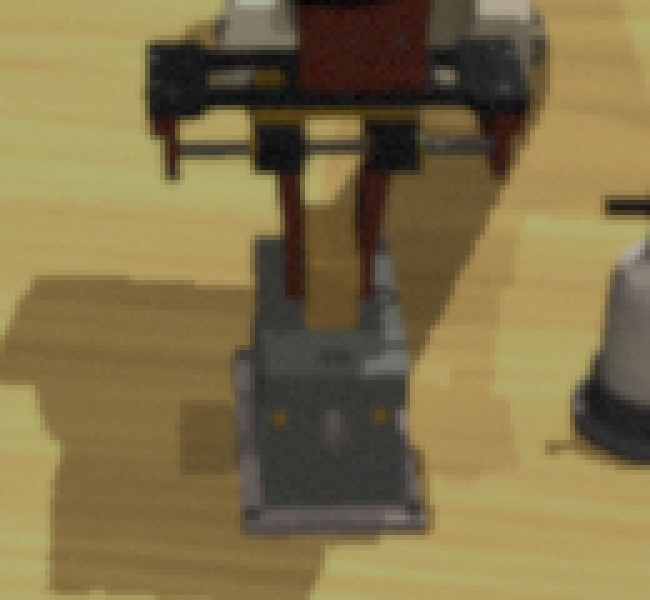

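Run:
```python
from h import *
import pickle
np.set_printoptions(precision=1,suppress=True)
o=pickle.load(open('o11.pkl','rb'))
f=lambda u,v,z:onz('wrist',180+(u+.5)/4-.5,100+(v+.5)/3.75-.5,z,o)[:2]
L=np.radians(9.5);ex=np.array([np.cos(L),np.sin(L)]);ey=np.array([-ex[1],ex[0]])
zt=67.5+23.8
h=f(393,280,zt);d=f(391,256,60);print('hole-dowel',(h-d)@ex,(h-d)@ey)
a=(f(127,165,zt)+f(658,165,zt))/2;b=(f(161,92,10)+f(627,92,10))/2
v=f(161,92,10)-f(627,92,10);print('foot yaw',np.degrees(np.arctan2(v[1],v[0]))-90)
print('plate-foot',(a-b)@ex+10,(a-b)@ey)
```

```text
hole-dowel 1.4672401870413838 -0.26235389275604604
foot yaw 9.412100345395444
plate-foot 1.2874412081257045 0.4131574538834146
```

carry_out(rows=[[[-0.0012, 0, 0], [0, 0, 0], 1], [[0, 0, 0.005], [0, 0, 0], 1], [[0, 0, 0.004], [0, 0, 0], 1], [[0, 0, 0.003], [0, 0, 0], 1], [[0, 0, 0.003], [0, 0, 0], 1], [[0, 0, 0], [0, 0, 0], 1], [[0, 0, 0], [0, 0, 0], 1]])

```text
t: 13.53
ee_pos: [506.3, 8.1, 51.9]
orientation: [-3.131, -0.26, 0.001]
ft_force: [-0.1, 0.4, -3.1]
width: 25.9
```

```bash
python3 -c "
from h import *
plan(507.3,7,45,9.5)
o,a=snap('wrist','w12')
cv2.imwrite('pics/w12a.png',cv2.resize(a[100:260,180:380,::-1],None,fx=4,fy=3.75,interpolation=3))
"
```

```text
t 13.5333 pos [506.3   8.1  51.9] yaw 9.5 tilt [-7.e-04  0.e+00 -1.e+00] toolshift mm [0.8 1.2 6.9] dist 7.1 F [-0.1  0.4 -3.1] w 25.9
wz (rad) 0.0 rows 8.515208935409384e-05
```

View pics/w12a.png

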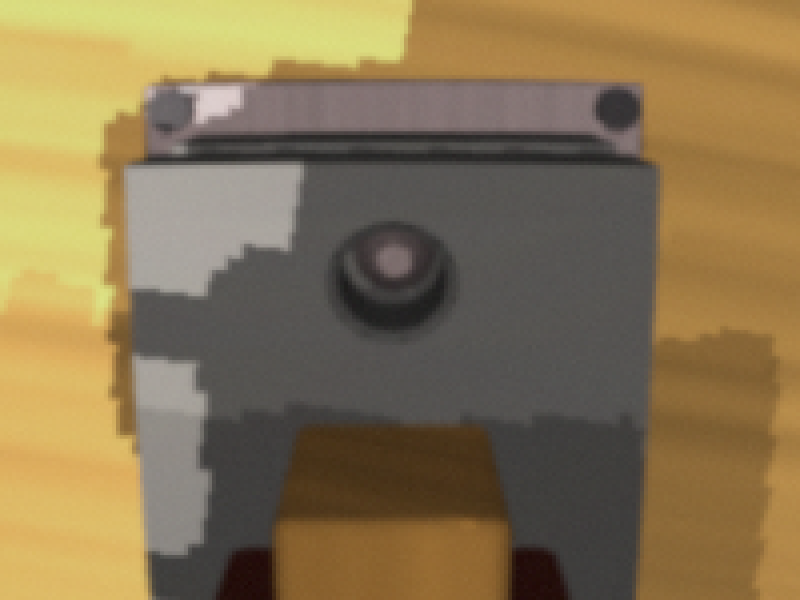

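carry_out(rows=[[[0, 0, 0.002], [0, 0, 0], 1], [[0, 0, 0.002], [0, 0, 0], 1], [[0, 0, 0.002], [0, 0, 0], 1], [[0, 0, 0], [0, 0, 0], 1], [[0, 0, 0], [0, 0, 0], 1]])

```text
t: 14.0
ee_pos: [506.4, 8.1, 46.1]
orientation: [-3.131, -0.26, 0.0]
ft_force: [-0.3, -0.0, -2.2]
width: 25.9
```

carry_out(rows=[[[0, 0, 0.002], [0, 0, 0], 1], [[0, 0, 0.002], [0, 0, 0], 1], [[0, 0, 0], [0, 0, 0], 1], [[0, 0, 0], [0, 0, 0], 1]])

```text
t: 14.33
ee_pos: [506.9, 8.1, 42.7]
orientation: [3.131, 0.26, 0.001]
ft_force: [-0.9, 0.1, 5.4]
width: 26.0
```

carry_out(rows=[[[0, 0, 0.001], [0, 0, 0], 1], [[0, 0, 0.001], [0, 0, 0], 1], [[0, 0, 0.001], [0, 0, 0], 1], [[0, 0, 0], [0, 0, 0], 1], [[0, 0, 0], [0, 0, 0], 1]])

```text
t: 14.75
ee_pos: [506.9, 8.1, 39.9]
orientation: [3.131, 0.26, 0.001]
ft_force: [-2.7, 1.0, 7.8]
width: 25.6
```

carry_out(rows=[[[0, 0, 0.001], [0, 0, 0], 1], [[0, 0, 0.001], [0, 0, 0], 1], [[0, 0, 0], [0, 0, 0], 1], [[0, 0, 0], [0, 0, 0], 1]])

```text
t: 15.08
ee_pos: [506.9, 8.1, 38.2]
orientation: [3.131, 0.26, 0.001]
ft_force: [-2.6, 0.3, 11.0]
width: 26.0
```

carry_out(rows=[[[0, 0, 0.0005], [0, 0, 0], 1], [[0, 0, 0.0005], [0, 0, 0], 1], [[0, 0, 0], [0, 0, 0], 1], [[0, 0, 0], [0, 0, 0], 1], [[0, 0, 0], [0, 0, 0], 1]])

```text
t: 15.5
ee_pos: [506.9, 8.1, 38.2]
orientation: [3.131, 0.26, 0.001]
ft_force: [-6.5, 0.4, 24.9]
width: 26.4
```

```bash
python3 -c "
from h import *
plan(507.3,7,37,9.5)
o,a=snap('wrist','w13')
_,b=snap('scene','s13')
cv2.imwrite('pics/s13a.png',cv2.resize(b[150:270,215:345,::-1],None,fx=5,fy=5,interpolation=3))
cv2.imwrite('pics/w13a.png',cv2.resize(a[100:260,180:380,::-1],None,fx=4,fy=3.75,interpolation=3))
"
```

```text
t 15.5 pos [506.9   8.1  38.2] yaw 9.5 tilt [ 9.e-04 -0.e+00 -1.e+00] toolshift mm [0.2 1.1 1.2] dist 1.6 F [-6.5  0.4 24.9] w 26.4
wz (rad) -0.0 rows 7.61632125377763e-05
```

View pics/s13a.png

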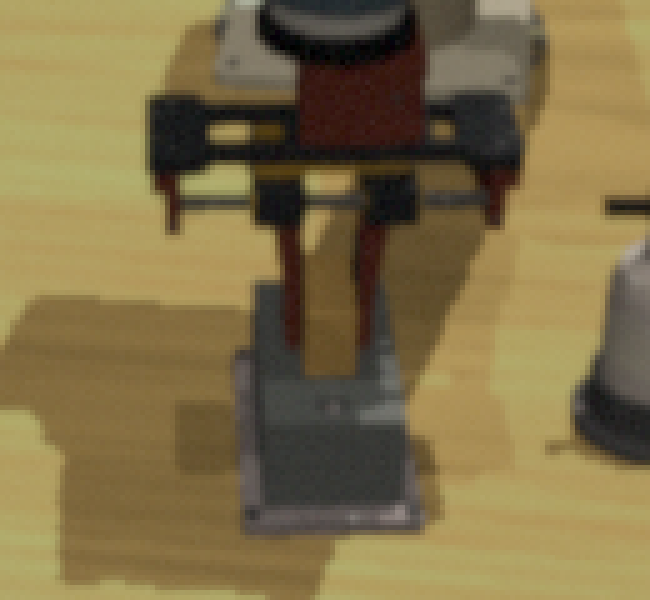

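View pics/w13a.png

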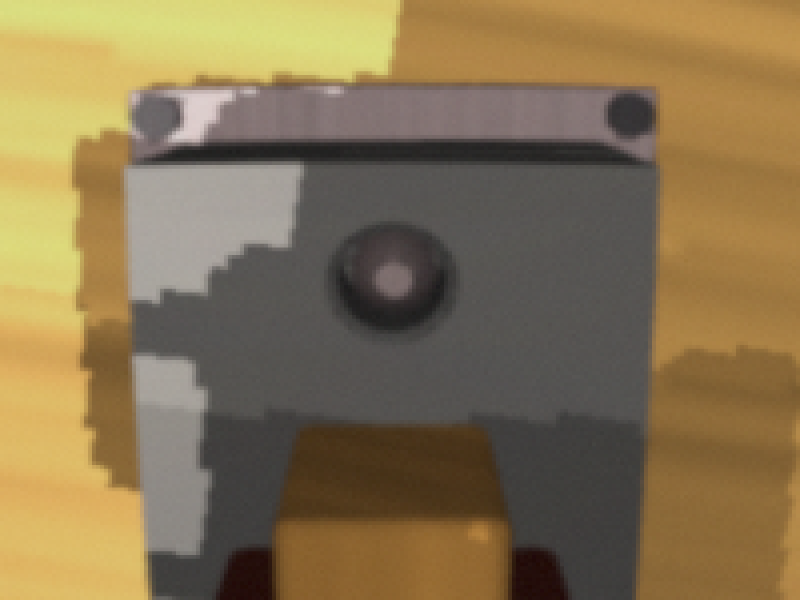

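carry_out(rows=[[[0, 0, 0], [0, 0, 0], 1], [[0, 0, 0], [0, 0, 0], 1], [[0, 0, 0], [0, 0, 0], 1], [[0, 0, 0], [0, 0, 0], 1]])

```text
t: 15.93
ee_pos: [506.9, 8.0, 38.2]
orientation: [3.131, 0.26, 0.001]
ft_force: [-6.2, 0.1, 25.2]
width: 26.0
```

View pics/s13.png

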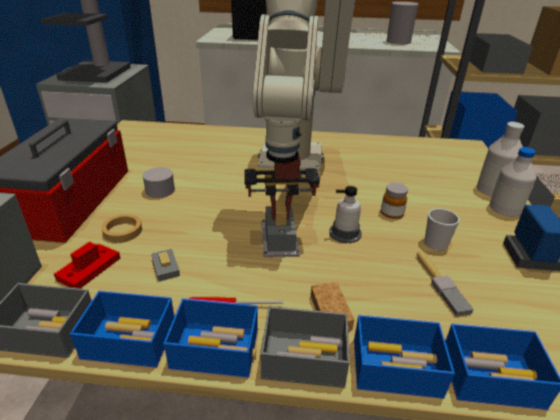

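The plate is seated and steady at 25 N, the cap is up, and the bystanders haven't moved. I'll hand in.

```bash
python3 -c "
from workcell import close_job
print(close_job())"
```

```text
the job is handed in; nothing more can be done
None
```

The release spray was given, and the mould was handed in closed with the arm still gripping and pressing the upper half. `close_job` gives no verdict, so these are my own checks:

- **Spray:** I pushed the cap down with the closed fingers until it bottomed out at about 27 N, then lifted off. The scene picture shows it back up.
- **Fitting:** I gripped the plate by its rib (opening 26 mm), carried it over and lowered it onto the dowels. It needed one sideways correction of about 1 mm on the way down.
- **Closed:** I pressed it down until it stopped hard. The height at which it stopped matches a gap of about 0 mm. The force held steady at about 25 N, the edges were within about 0.1° of parallel, and the dowel visible to the wrist camera looked centred in its hole.
- **Rest of the bench:** in the last scene picture every other item looks to be where it started. Time at hand-in was about 16 s of the 54 s allowed.

**One disagreement:** the real fingertips are about 30 mm short of the reported TCP. It showed when the expected contact with the cap did not happen, and both camera views agreed. I found the surfaces by force instead and used that offset for the grasp.

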